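# Lock the blade case with its hasp and retaining pin

### The job

Lock up the blue blade case: first press its lid fully shut, then swing the steel hasp over from the top of the lid and down the front until it lies fully home over the staple. Then take the red-handled retaining pin out of its slanted holder and drop it upright through the eye of the staple, in until its collar rests on the eye, and let go. Do not drop the pin on the table, and leave the tape measure, the spanner and the pencil where they are.

Things in the scene. Friction and masses are not known exactly. Their poses are not given: they have to be found in the camera images.
- case: Blue steel case, fixed, 150 deep (x) x 220 wide (y) x 120 mm high without its lid. Origin: centre of its underside, on the table; x points from front to back (front face at x = -75 mm), z up. The staple is on the middle of the front, see eye_top. Lid 20 mm thick (top at z = 140 mm when shut), hinged along the back edge (axis x = +75, z = 120 mm).
- lid (a joint): Lid angle in rad: 0 = fully shut, larger = more open. It stays where it is left; closing it takes about 3 to 8 N near its front edge, then it stops hard. Home is below 0.03.
- hasp_hinge (a point): Middle of the hasp's hinge axis (parallel to the case's y) on the lid's front edge; moves with the lid; with the lid shut at x = -79, y = 0, z = 132 mm of the case. Axes as the lid. The hasp is a flat steel strap 46 wide (along y), 4 thick, 83 mm long from this axis, its outer face flush with the 10 mm hinge barrel, with a 6 mm outward lip across its free end and a slot for the staple, 30 wide, 43 to 69 mm from this axis.
- hasp (a joint): Hasp angle in rad, relative to the lid: 0 = hanging down the front, fully home (hard stop; below 0.12 counts); pi/2 = straight out to the front; pi = standing up; more = leaning back over the lid. It stays where it is left; turning takes about 0.08 N m. Shut fingers can push it: from behind forward, down from above, then in against the front above the eye.
- eye_top (a point): Centre of the mouth of the vertical hole (13.5 mm wide, right through) in the staple's flat steel eye, on its upper face: at x = -102, y = 0, z = 85 mm of the case (27 mm in front of the case's front). The eye is 10 thick, 26 wide (y), and reaches 39 mm out from the case. Site axes as the case.
- pin_mid (a point): Middle of the loose retaining pin, 115 mm long, 0.11 kg; z axis from tip to handle. Steel shank 12 mm thick, tapering to 6 over the last 10 mm at the tip (z = -57.5); collar 28 wide, 4 thick, underside at z = +7.5; ribbed red handle 22 mm wide from z = +11.5 to +57.5. Seated in the eye, this point is 7.5 mm below eye_top.
- holder: Fixed pin holder; origin: centre of its underside, on the table; grey base 110 (x) x 75 (y) mm. Its black block, 40 x 36 x 44 mm, centred 60 mm up, has a 14.5 mm bore slanted 40 deg from vertical, its top leaning to the holder's -x (roughly towards the robot). The pin stands in it to the collar, handle up, and comes free when drawn 66 mm along the bore.
- pin: The same pin, origin at its tip, z axis towards the handle.
- tape: Yellow and black tape measure, 40 x 80 x 68 mm, origin under its centre; to be left alone.
- spanner: Steel double open-end spanner, 187 x 49 x 8 mm, origin under its centre; to be left alone.
- pencil_red: Red carpenter's pencil, 173 x 15 x 8 mm, origin under its centre; to be left alone.

How it is judged:
On the way, in this order (a step that is already met when the one before it is completed fails the run):
1. the lid is fully shut (value of joint lid below 0.03 rad), for 0.2 s.
2. the hasp is home over the staple, the lid still shut (value of joint lid below 0.03 rad and value of joint hasp below 0.12 rad), for 0.2 s.
At the end, for the whole second after the job is handed in: Lid shut (below 0.03 rad), hasp home (below 0.12 rad), and the pin at rest upright (within 0.12 rad) in the eye with its collar on it: its middle within 6 mm sideways of the hole's centre and 3 to 12 mm below the eye's upper face (all of step 2 and horizontal distance between pin_mid and eye_top below 0.006 m and z of pin_mid in the frame of eye_top between -0.012 and -0.003 m and angle between pin_mid's own z axis and vertical below 0.12 rad and linear speed of pin below 0.02 m/s); the robot touches nothing.
It fails at once if the pin is dropped on the table (height (world z) of pin_mid below 0.035 m).
It fails at once if the tape measure is moved more than 3 cm (distance of tape from where it was at the start of the episode above 0.03 m).
It fails at once if the spanner is moved more than 3 cm (distance of spanner from where it was at the start of the episode above 0.03 m).
It fails at once if the pencil is moved more than 3 cm (distance of pencil_red from where it was at the start of the episode above 0.03 m).
It also fails if it takes over 69 s, if anything falls off the work surface, if the arm or the gripper's body presses on something with over 40 N, if the wrist force passes 120 N, or if a joint passes its speed limit or range.

### The arm

A 6-joint arm with a two-finger parallel gripper is mounted at the origin on a cart in front of the work surface, level with it; the furniture and walls round the work are solid. World frame = base frame: x ahead of the robot, y to its left, z up, the work surface at z = 0. Lengths are in m, angles in rad, forces in N, time in s.
With the tool pointing down it reaches from about 0.275 to 0.975 m from the base axis. Payload 8.4 kg.
Tool frame: the origin (TCP) lies at the very end of the fingers, on their centre line; the grasp point (between the pads) lies 19 mm behind it; z points along the fingers, y is the line along which they close (so a half turn about z gives the same grasp; the last joint's range is limited). The gripper opens to 92 mm and grips with 3 to 60 N. Pads are 20 mm wide; open, the fingers measure 128 mm over their backs; the gripper's body (75 mm by 189 mm) begins 69 mm behind the grasp point.
Start: joints at [-1.273, 0.353, 1.633, -0, 1.155, -0.002], TCP at [0.185, -0.597, 0.215] pointing down, gripper open.
Joint ranges: [-2.63, 2.63], [-0.92, 2.1], [0.06, 2.66], [-1.3, 4.44], [0, 2.69], [-3.02, 3.02]. Speed limits (rad/s): [2.22, 2.22, 2.79, 3.14, 3.14, 3.14].

### API

Orientations are given as a unit quaternion [x, y, z, w].
In Python, from bench import * gives the robot as it stands. The module is installed in compiled form; this text tells all that it offers.
- The arm moves only by the shell command python3 -m jog 'ROWS' [OPENING] [FORCE]. ROWS is JSON, one flat list of numbers, 6 for each row, row after row: the shift along the tool's x, y, z in mm, then the turn, a rotation vector about the tool's x, y, z in degrees. In form: [x, y, z, rx, ry, rz, x, y, z, rx, ry, rz, ...]. A call has 1 to 20 rows; each row is the pose to reach, as a shift and turn from the pose commanded when the call began, along the tool's axes at that moment; what a row does not reach only later rows make up. A row lasts 1/10 s, in which the tool goes at most 50 mm and 8.59 degrees, less where a joint would pass 70% of its speed; a pose out of reach is approached as far as the arm can. A call with a gripper value outside its range is refused whole. OPENING is the opening in per cent of the stroke, from 0 (shut) to 100 (fully open), set as the call begins (- or left out, the last holds). The fingers move at their own pace and stop on an object; FORCE is the grip in N (left out, the last holds). Time passes only in rows, so rows that repeat a pose let the fingers close. It gives the time, the measured TCP pose, the force, the opening and the grip force at its end, in the units of the state.
- state(): the state, without advancing time (a new reading comes with each control period).
- read_camera(name): name is "scene" or "top" or "wrist"; returns a dict with "pixels" (480x640x3 uint8, red, green, blue), "fov_y" (degrees; the focal length in pixels is half the picture's height over the tangent of half this angle, whatever the lens; pixels are square), "cx", "cy" (the principal point, pixels), "distortion" ([k1, k2, p1, p2, k3] as OpenCV has them; the pictures are not rectified), "extrinsics" (4x4, takes a point from camera to world coordinates); the wrist camera has in their place "T_tool_cam" (4x4, takes a point from camera to tool coordinates, whose origin is the TCP and whose axes are the flange's). Camera axes: x right, y up, looking along -z (the intrinsics and any distortion apply to the point x, -y, -z); pixel columns grow to the right and rows downward; lengths in m; the calibration is good to about 2 mm. A picture is of the moment at which its call begins: read the wrist's pose just before it. There is no depth.
- job_done(): hands the job in; it is judged then, once.
The state is a dict: "time_s": time; "joints": joint angles; "joint_velocities": joint speeds; "joint_torque": joint torques, N m; "eef_pos": TCP position; "orientation": TCP orientation; "force": force on the tool from outside, world axes, zero at the start; "torque": the same for the moment, N m; "grip_width": finger opening in m; "finger_force": force on a finger pad.
Only numpy, scipy, OpenCV 4.12 (cv2) and the standard library are available. Lean on these libraries where they do the work, as an engineer would, in place of code of your own. Each camera call takes 0.05 s, during which the arm holds its last target. There are 200 camera calls.

## Working session

There is one attempt and no reset: what is moved stays moved. The work goes in short steps, Python scripts to look and compute and a shell command to move; the robot and the scene stay as the last step left them, time stands still between calls to the robot, and variables do not carry over. Pictures are saved under pics/ and viewed, at most 15 in all, crops included, and the job is handed in when it is done.

```bash
mkdir -p pics
cat > h.py <<'E'
from bench import *
import numpy as np, cv2
from scipy.spatial.transform import Rotation as R
def save(name,fn):
    c=read_camera(name); cv2.imwrite('pics/'+fn,c['pixels'][:,:,::-1]); return c
def K(c):
    f=240/np.tan(np.radians(c['fov_y'])/2); return np.array([[f,0,c['cx']],[0,f,c['cy']],[0,0,1.]])
def T(c,s=None):
    if 'extrinsics' in c: return np.array(c['extrinsics'])
    A=np.eye(4);A[:3,:3]=R.from_quat(s['orientation']).as_matrix();A[:3,3]=s['eef_pos'];return A@np.array(c['T_tool_cam'])
def ray(c,uv,M):
    p=cv2.undistortPoints(np.array([[uv]],float),K(c),np.array(c['distortion'],float))[0,0]
    d=M[:3,:3]@np.array([p[0],-p[1],-1]); return M[:3,3],d/np.linalg.norm(d)
def plane(c,uv,z,M):
    o,d=ray(c,uv,M); return o+d*(z-o[2])/d[2]
def cross(r1,r2):
    (a,d),(b,e)=r1,r2
    t=np.linalg.lstsq(np.c_[d,-e],b-a,rcond=None)[0]; p=a+t[0]*d;q=b+t[1]*e
    return (p+q)/2,np.linalg.norm(p-q)
def proj(c,P,M):
    P=np.atleast_2d(P); q=(P-M[:3,3])@M[:3,:3]; q=q*[1,-1,-1]
    return cv2.projectPoints(q,np.zeros(3),np.zeros(3),K(c),np.array(c['distortion'],float))[0][:,0]
E
python3 - <<'E'
from h import *
for n in('scene','top'):
    c=save(n,n+'0.png'); print(n,c['fov_y'],np.round(T(c),3).tolist())
import pickle
print(state())
E
```

```text
scene 47.573227230896464 [[-0.883, 0.341, -0.323, 0.238], [-0.469, -0.621, 0.628, 0.826], [0.014, 0.706, 0.708, 0.782], [0.0, 0.0, 0.0, 1.0]]
top 43.938761814570725 [[0.001, 0.993, -0.118, 0.375], [-1.0, 0.001, -0.007, 0.232], [-0.007, 0.118, 0.993, 1.272], [0.0, 0.0, 0.0, 1.0]]
{'time_s': 0.1, 'joints': array([-1.27337759e+00,  3.53574672e-01,  1.63402877e+00,  3.93610346e-05,
        1.15521081e+00, -2.41619012e-03]), 'joint_velocities': array([ 1.03763803e-03,  2.25459192e-04, -8.37900302e-04, -9.55236383e-05,
        2.52298140e-03, -1.92247527e-03]), 'joint_torque': array([ 3.73478533e-04, -5.94909132e+01, -3.34929872e+01,  6.99992222e-02,
        1.83422881e-02, -3.28896351e-05]), 'eef_pos': array([ 0.18447744, -0.59670118,  0.21395467]), 'orientation': array([ 9.88784412e-01,  1.49348629e-01, -7.19628703e-05, -6.06815884e-04]), 'force': array([0.0201576 , 0.65071559, 0.22101363]), 'torque': array([ 0.013672  ,  0.00645834, -0.03162636]), 'finger_force': 0.0, 'grip_width': 0.09179063967068593}
```

View pics/scene0.png

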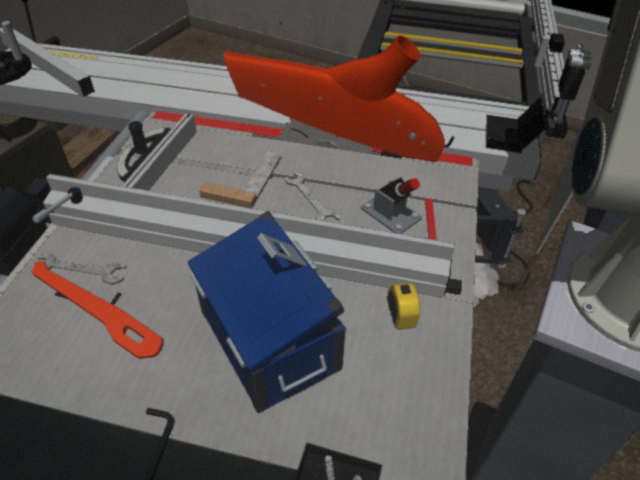

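View pics/top0.png

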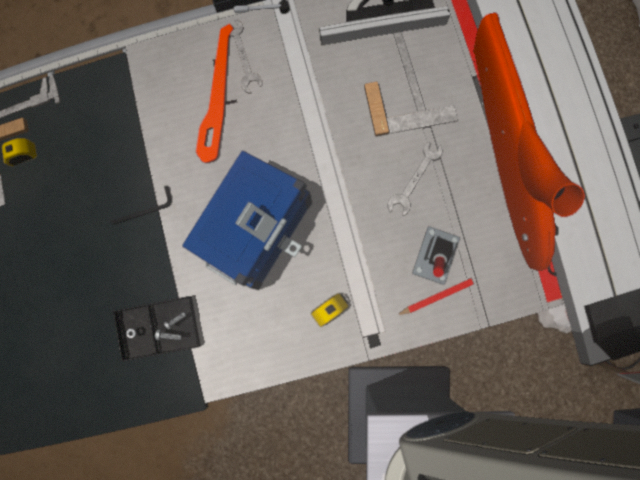

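The scene view shows the blue case with its lid ajar (front top edge about (310,270)), the pin at (408,188) in its holder and the tape at (403,305). The top view shows the eye hole at about (293,248), the hasp leaning back at (258,220), the lid corners at (244,152), (305,190), (253,288) and (184,243), and the pin handle at (438,265). A fence runs between the case and the holder.

Run:
```python
from h import *
c=read_camera('top');M=T(c)
for n,uv,z in [('eye',(293,248),.085),('bk1',(244,152),.14),('bk2',(184,243),.14),('fr1',(305,190),.17),('fr2',(253,288),.17),('holder',(436,255),.0),('pinhandle top',(438,270),.13),('fenceTop',(345,245),.05),('tape',(330,310),.06),('fenceend',(374,340),.05)]:
    print(n,np.round(plane(c,uv,z,M),3))
im=c['pixels'][:,:,::-1]
a=cv2.resize(im[140:300,170:330],(560,560),interpolation=3); b=cv2.resize(im[210:310,390:490],(240,240),interpolation=3)
cv2.imwrite('pics/topcrop.png',np.hstack([a,np.vstack([b,np.zeros((320,240,3),np.uint8)])]))
w=read_camera('wrist'); print(w['fov_y'],np.round(w['T_tool_cam'],3).tolist())
```

```text
eye [0.498 0.313 0.085]
bk1 [0.682 0.407 0.14 ]
bk2 [0.501 0.521 0.14 ]
fr1 [0.599 0.285 0.17 ]
fr2 [0.414 0.381 0.17 ]
holder [0.491 0.01  0.   ]
pinhandle top [0.45  0.029 0.13 ]
fenceTop [0.507 0.207 0.05 ]
tape [0.374 0.238 0.06 ]
fenceend [0.313 0.148 0.05 ]
61.41983450007406 [[0.0, 0.955, 0.297, 0.084], [1.0, -0.0, -0.001, 0.0], [-0.0, 0.297, -0.955, -0.171], [0.0, 0.0, 0.0, 1.0]]
```

View pics/topcrop.png

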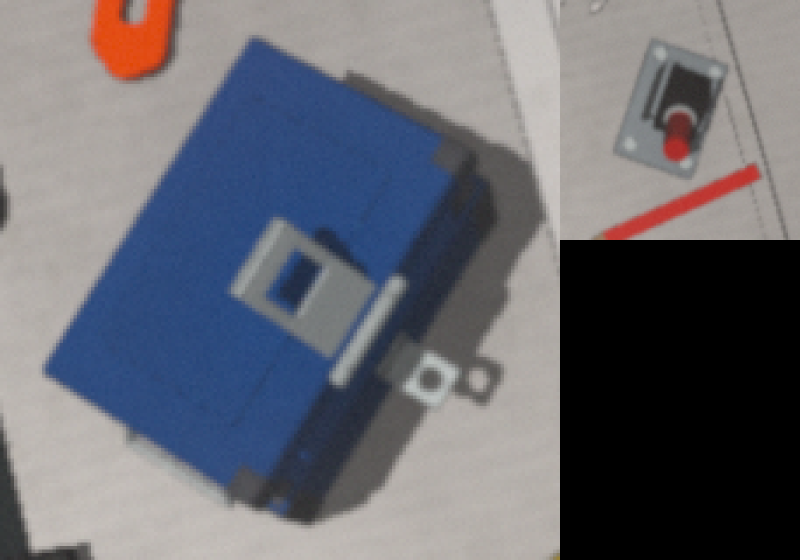

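```bash
cat >> h.py <<'E'
def rot(yaw,tilt=0,az=0):
    "tool down with tool x at yaw; then tilted by rotating tool z from down towards azimuth az (deg)"
    Rd=R.from_matrix(np.array([[np.cos(y:=np.radians(yaw)),np.sin(y),0],[np.sin(y),-np.cos(y),0],[0,0,-1]]))
    a=np.radians(az); return R.from_rotvec(np.radians(tilt)*np.array([np.sin(a),-np.cos(a),0]))*Rd
def go(p,r,s=None,cmd=None):
    s=s or state(); r0=R.from_quat(s['orientation']); 
    d=r0.inv().apply(np.array(p)-s['eef_pos'])*1000; w=np.degrees((r0.inv()*r).as_rotvec())
    return np.round(d,1).tolist(),np.round(w,2).tolist()
E
python3 - <<'E'
from h import *
print(go([.56,.19,.36],rot(57.8))); print(rot(0,40,0).apply([0,0,1]))
E
```

```text
([591.1, -641.0, -145.3], [-0.04, -0.02, -40.62])
[ 0.64278761  0.         -0.76604444]
```

```bash
python3 -m jog '[0,0,-60,0,0,0, 20,-20,-110,0,0,0, 60,-65,-145,0,0,-8, 100,-105,-145,0,0,-16, 135,-145,-145,0,0,-24, 170,-180,-145,0,0,-32, 205,-218,-145,0,0,-40.6, 240,-255,-145,0,0,-40.6, 275,-290,-145,0,0,-40.6, 310,-330,-145,0,0,-40.6, 345,-370,-145,0,0,-40.6, 380,-410,-145,0,0,-40.6, 415,-450,-145,0,0,-40.6, 450,-485,-145,0,0,-40.6, 485,-520,-145,0,0,-40.6, 520,-560,-145,0,0,-40.6, 555,-600,-145,0,0,-40.6, 591,-641,-145,0,0,-40.6, 591,-641,-145,0,0,-40.6, 591,-641,-145,0,0,-40.6]' 0
python3 - <<'E'
from h import *
s=state(); c=save('wrist','w1.png'); np.save('w1.npy',np.array([s['eef_pos'].tolist()+s['orientation'].tolist()]))
print(s['joints'],s['eef_pos'],s['time_s'])
E
```

```text
time_s: 2.2
eef_pos: [0.5609, 0.194, 0.3587]
orientation: [0.875, 0.484, -0.0, -0.001]
force: [-0.2, -0.6, 0.2]
grip_width: 0.0005
finger_force: 0.0
[3.29707641e-01 2.01671384e-01 1.52080401e+00 1.12191104e-03
 1.41934751e+00 8.88908195e-01] [0.56091511 0.19395085 0.35867248] 2.2
```

View pics/w1.png

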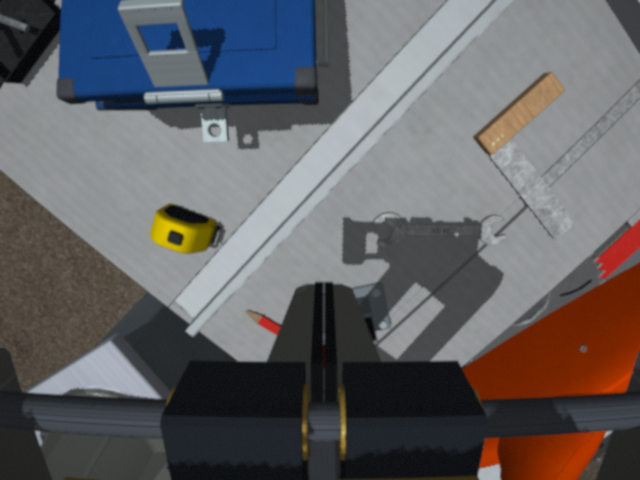

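The wrist view shows the eye hole at (214,129), the hinge barrel from (146,98) to (221,95), the lid front edge from (62,100) to (317,102), and the hasp standing up and leaning back. The pin is hidden by the gripper.

Run:
```python
from h import *
t=read_camera('top');Mt=T(t); s=state(); w=read_camera('wrist');Mw=T(w,s)
def hole(im,uv,r):  # dark hole inside bright steel: centroid of bright plate contour's hole
    x,y=uv; g=cv2.cvtColor(im,cv2.COLOR_RGB2GRAY)[y-r:y+r,x-r:x+r]
    g=cv2.resize(g,None,fx=4,fy=4,interpolation=cv2.INTER_CUBIC)
    _,b=cv2.threshold(g,0,255,cv2.THRESH_OTSU)
    C,H=cv2.findContours(b,cv2.RETR_CCOMP,cv2.CHAIN_APPROX_NONE)
    out=[]
    for k,h in zip(C,H[0]):
        if h[3]>=0 and cv2.contourArea(k)>30:
            m=cv2.moments(k); out.append((x-r+(m['m10']/m['m00']+.5)/4-.5,y-r+(m['m01']/m['m00']+.5)/4-.5,cv2.contourArea(k)/16))
    return out
ht=hole(t['pixels'],(293,248),8); hw=hole(w['pixels'],(214,129),13); print(ht,hw)
P=lambda a,b:cross(ray(t,a,Mt),ray(w,b,Mw))
print('eye',P((293.1,248),(214,129)))
if ht and hw: print('eye',P(ht[0][:2],hw[0][:2]))
print('eye wrist plane',plane(w,(214,129),.085,Mw),'top',plane(t,(293.1,248),.085,Mt))
a=P((265.7,249.4),(146,97.5));b=P((285.1,219.1),(221,94.5));print(a,b)
d=b[0]-a[0];print('barrel dir deg',np.degrees(np.arctan2(d[1],d[0])),np.linalg.norm(d))
for u in [(66,100),(312,101)]: print(plane(w,u,.155,Mw))
print('hasp tip',P((170+252/3.5,140+253/3.5),(151,4)))
for u in [(103,107),(310,106)]: print('case front',plane(w,u,.12,Mw))
print('fence',[plane(w,u,.06,Mw) for u in [(180,300),(440,5)]])
```

```text
[(292.4380081300813, 247.90428334838904, 34.59375)] [(211.7019435569755, 126.23575612353568, 97.8125)]
eye (array([0.4968217 , 0.31100311, 0.09055397]), np.float64(0.0019904092243827874))
eye (array([0.49690823, 0.31328244, 0.09291769]), np.float64(0.0002505625622710977))
eye wrist plane [0.49536111 0.31061232 0.085     ] top [0.49751931 0.31237164 0.085     ]
(array([0.48475023, 0.35544391, 0.17745005]), np.float64(0.003263608347373998)) (array([0.54095153, 0.32019034, 0.18345502]), np.float64(0.0016817642667354428))
barrel dir deg -32.09895019858608 0.0666142573561755
[0.41138201 0.40126044 0.155     ]
[0.60075265 0.27576531 0.155     ]
hasp tip (array([0.54471729, 0.3920235 , 0.22825875]), np.float64(0.006572351356980654))
case front [0.42181992 0.38652706 0.12      ]
case front [0.5962159  0.27408916 0.12      ]
fence [array([0.32291029, 0.16435418, 0.06      ]), array([0.76979096, 0.29207963, 0.06      ])]
```

```bash
cat >> h.py <<'E'
YAW=57.5; EYE=np.array([.497,.312,.085])
ex=np.array([np.cos(np.radians(YAW)),np.sin(np.radians(YAW)),0]); ey=np.array([-ex[1],ex[0],0]); ez=np.array([0,0,1.])
OC=EYE+.102*ex-.085*ez
def case(x,y,z): return OC+(x*ex+y*ey+z*ez)/1000
def incase(p): d=(np.array(p)-OC)*1000; return np.round([d@ex,d@ey,d[2]],1)
E
python3 - <<'E'
from h import *
print(go(case(-60,-70,215),rot(YAW)), incase(state()['eef_pos']))
E
```

```text
([112.0, -47.7, 143.8], [-0.03, 0.08, 0.35]) [-171.5 -118.4  359. ]
```

```bash
python3 -m jog '[40,-16,0,0,0,0, 80,-32,0,0,0,0.3, 112,-48,0,0,0,0.3, 112,-48,45,0,0,0.3, 112,-48,90,0,0,0.3, 112,-48,125,0,0,0.3, 112,-48,144,0,0,0.3, 112,-48,144,0,0,0.3]'; python3 -m jog '[0,0,15,0,0,0, 0,0,30,0,0,0, 0,0,40,0,0,0, 0,0,48,0,0,0, 0,0,55,0,0,0, 0,0,60,0,0,0, 0,0,65,0,0,0, 0,0,68,0,0,0, 0,0,70,0,0,0, 0,0,71,0,0,0]'
```

```text
time_s: 3.15
eef_pos: [0.5773, 0.3071, 0.2129]
orientation: [0.877, 0.48, -0.003, 0.0]
force: [-0.3, -0.4, -0.5]
grip_width: 0.0001
finger_force: 0.0
time_s: 4.15
eef_pos: [0.579, 0.3101, 0.1445]
orientation: [0.877, 0.481, -0.0, 0.0]
force: [-1.6, -3.2, 5.1]
grip_width: 0.0008
finger_force: 2.1
```

Contact at about 5 N; press on in small steps to the hard stop.

```bash
python3 -m jog '[0,0,2,0,0,0, 0,0,4,0,0,0, 0,0,5,0,0,0, 0,0,5,0,0,0]'; python3 -m jog '[0,0,1,0,0,0, 0,0,1.5,0,0,0, 0,0,1.5,0,0,0,0,0,1.5,0,0,0]'
```

```text
time_s: 4.55
eef_pos: [0.5791, 0.3102, 0.1403]
orientation: [0.877, 0.481, 0.0, -0.0]
force: [-4.3, -4.4, 10.5]
grip_width: 0.0004
finger_force: 5.2
time_s: 4.95
eef_pos: [0.5791, 0.3102, 0.1403]
orientation: [0.877, 0.481, 0.0, -0.0]
force: [-7.3, -6.5, 20.9]
grip_width: 0.0005
finger_force: 10.5
```

```bash
python3 -m jog '[0,0,-20,0,0,0, 0,0,-60,0,0,0, 0,0,-100,0,0,0, 30,0,-125,0,0,0, 60,0,-135,0,0,0, 82,-35,-135,0,0,0, 82,-80,-135,0,0,0, 82,-80,-135,0,0,0, 82,-80,-135,0,0,0]'
python3 - <<'E'
from h import *
s=state(); print(incase(s['eef_pos'])); c=save('scene','s2.png'); im=c['pixels'][:,:,::-1]
cv2.imwrite('pics/s2c.png',cv2.resize(im[120:420,160:480],(640,600)))
E
```

```text
time_s: 5.85
eef_pos: [0.5551, 0.4233, 0.2728]
orientation: [0.876, 0.482, 0.0, -0.0]
force: [0.3, 0.2, 0.7]
grip_width: 0.0004
finger_force: 0.0
[ 23.1  10.8 272.8]
```

View pics/s2c.png

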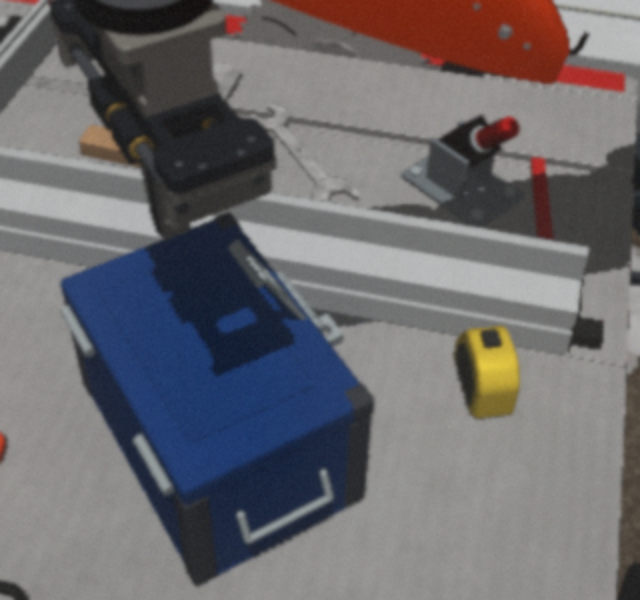

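The lid is shut, the hasp still stands leaning back near the lid front at (260,265), and the finger is behind it.

```bash
python3 -m jog '[0,0,40,0,0,0, 0,0,80,0,0,0, 0,0,110,0,0,0, 0,0,121,0,0,0, 0,0,121,0,0,0]'; python3 -m jog '[-15,0,0,0,0,0, -30,0,0,0,0,0, -45,0,0,0,0,0, -57,0,0,0,0,0, -68,0,0,0,0,0, -79,0,0,0,0,0, -90,0,0,0,0,0, -100,0,0,0,0,0, -110,0,0,0,0,0, -120,0,0,0,0,0, -131,0,0,0,0,0, -131,0,0,0,0,0]'
```

```text
time_s: 6.4
eef_pos: [0.5558, 0.4211, 0.1505]
orientation: [0.877, 0.48, -0.001, 0.0]
force: [0.9, -0.1, -0.0]
grip_width: 0.0004
finger_force: 0.0
time_s: 7.6
eef_pos: [0.4838, 0.3102, 0.1517]
orientation: [0.877, 0.481, -0.001, 0.0]
force: [-0.9, 0.2, -0.0]
grip_width: 0.0003
finger_force: 0.0
```

```bash
python3 -m jog '[0,0,10,0,0,0, 0,0,20,0,0,0, 0,0,30,0,0,0, 0,0,40,0,0,0, 0,0,50,0,0,0, 0,0,50,0,0,0]'
python3 - <<'E'
from h import *
print(incase(state()['eef_pos']))
E
```

```text
time_s: 8.2
eef_pos: [0.4841, 0.3113, 0.1]
orientation: [0.877, 0.481, -0.002, 0.0]
force: [0.0, -0.3, 0.1]
grip_width: 0.0007
finger_force: 0.0
[-109.5   10.5  100. ]
```

```bash
python3 -m jog '[5,0,0,0,0,0, 10,0,0,0,0,0, 13,0,0,0,0,0, 15,0,0,0,0,0]'
python3 - <<'E'
from h import *
s=state();print(incase(s['eef_pos'])); c=save('wrist','w3.png');save('top','t3.png')
a=c['pixels'][60:360,140:540,::-1]; t=cv2.imread('pics/t3.png')[140:300,170:330]
cv2.imwrite('pics/w3c.png',np.hstack([a,cv2.resize(t,(300,300))]))
E
```

```text
time_s: 8.6
eef_pos: [0.4927, 0.3239, 0.1019]
orientation: [0.877, 0.481, -0.001, 0.0]
force: [-5.0, -10.0, 5.1]
grip_width: 0.0007
finger_force: 5.8
[-94.3  10.  101.9]
```

View pics/w3c.png

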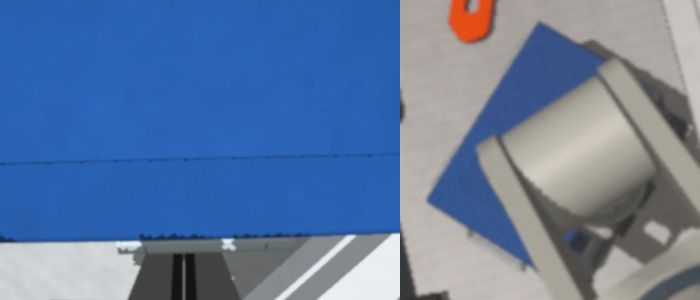

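The hasp is off the lid top and the fingers are pressed against the front at x = -94. I'll press a little more, then back off and look.

```bash
python3 -m jog '[1,0,0,0,0,0, 2,0,0,0,0,0, 2,0,0,0,0,0, 2,0,0,0,0,0]'; python3 -m jog '[-15,0,0,0,0,0, -40,0,-10,0,0,0, -65,0,-50,0,0,0, -90,-30,-100,0,0,0, -100,-70,-150,0,0,0, -100,-70,-190,0,0,0, -100,-70,-220,0,0,0, -100,-70,-220,0,0,0, -100,-70,-220,0,0,0]'
python3 - <<'E'
from h import *
s=state();c=save('wrist','w4.png');print(incase(s['eef_pos']));M=T(c,s)
u=proj(c,[case(-102,0,85),case(-84,23,110),case(-84,-23,49)],M);print(u)
x,y=u.mean(0).astype(int); x=np.clip(x,80,560);y=np.clip(y,80,400)
cv2.imwrite('pics/w4c.png',cv2.resize(c['pixels'][y-80:y+80,x-80:x+80,::-1],(560,560),interpolation=3))
E
```

```text
time_s: 9.1
eef_pos: [0.4927, 0.3239, 0.1019]
orientation: [0.877, 0.481, -0.003, 0.001]
force: [-6.8, -12.1, 5.4]
grip_width: 0.0004
finger_force: 6.9
time_s: 10.0
eef_pos: [0.3824, 0.2804, 0.3235]
orientation: [0.877, 0.481, 0.002, -0.0]
force: [-0.4, 0.0, -0.3]
grip_width: 0.0002
finger_force: 0.0
[-190.2   79.7  323.5]
[[404.53648599 109.16284321]
 [385.63438514  88.19275461]
 [420.29064789  92.28425116]]
```

View pics/w4c.png

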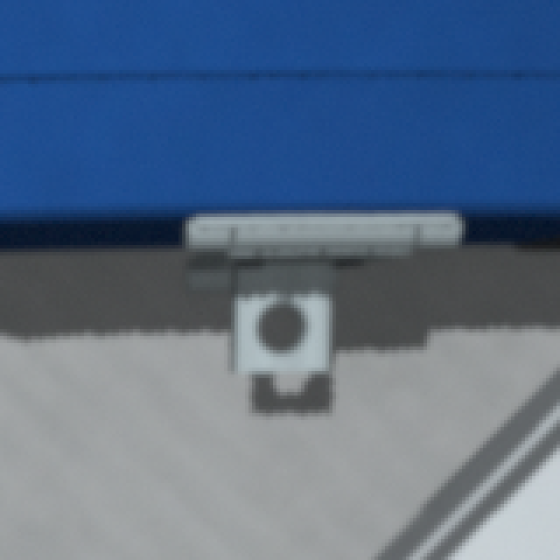

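The hasp hangs vertically on the front with its lip under the barrel and the eye protruding through the slot. The hole is at full-image (403,109), about 1 px from my prediction. Next, a near view of the pin.

Run:
```python
from h import *
print(go([.35,.06,.32],rot(-20)))
```

```text
([-202.4, 91.3, 1.8], [-0.03, -0.08, 77.49])
```

```bash
python3 -m jog '[-20,9,0,0,0,7.7, -40,18,0,0,0,15.5, -60,27,0,0,0,23, -80,36,0,0,0,31, -100,45,0,0,0,38.7, -120,54,0,0,0,46.5, -140,63,0,0,0,54, -160,72,0,0,0,62, -180,81,0,0,0,69.7, -202,91,0,0,0,77.5, -202,91,0,0,0,77.5, -202,91,0,0,0,77.5, -202,91,0,0,0,77.5]' 60
python3 - <<'E'
from h import *
s=state();c=save('wrist','w5.png');np.savez('w5.npz',p=s['eef_pos'],q=s['orientation']);print(s['joints'])
c=save('scene','s5.png');t=save('top','t5.png')
a=cv2.imread('pics/w5.png')[0:300,120:520]; b=cv2.resize(cv2.imread('pics/s5.png')[160:250,350:450],(400,360)); 
cv2.imwrite('pics/c5.png',np.hstack([cv2.resize(a,(400,300)),b[:300]]))
E
```

```text
time_s: 11.35
eef_pos: [0.3497, 0.0608, 0.3214]
orientation: [0.985, -0.173, -0.001, -0.0]
force: [-0.4, -0.3, 0.4]
grip_width: 0.0555
finger_force: 0.0
[ 1.67392140e-01 -1.99248609e-01  2.00086880e+00  4.12667396e-04
  1.34106702e+00  2.08544758e+00]
```

View pics/c5.png

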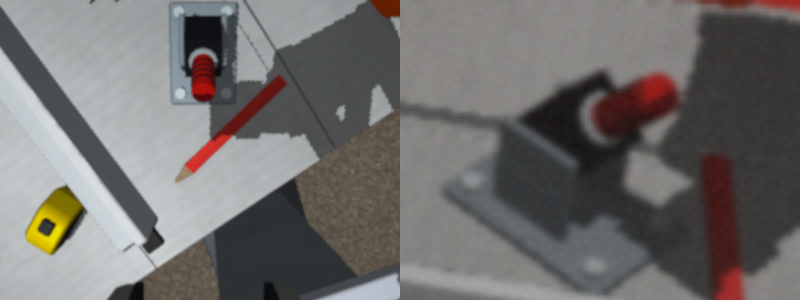

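The near view shows the holder base squarely aligned with the image (columns 290 to 357), the collar at full-image (323,60) and the handle end at (323,93). In the scene view the handle runs from (400,188) to (417,183).

```bash
cat > pin.py <<'E'
from h import *
def blob(im,x0,x1,y0,y1):
    h=cv2.cvtColor(im,cv2.COLOR_BGR2HSV); m=((h[...,0]<12)|(h[...,0]>168))&(h[...,1]>120)&(h[...,2]>50)
    k=np.zeros(m.shape,np.uint8); k[y0:y1,x0:x1]=m[y0:y1,x0:x1]
    n,l,st,ce=cv2.connectedComponentsWithStats(k); i=1+np.argmax(st[1:,4]); ys,xs=np.nonzero(l==i)
    p=np.c_[xs,ys].astype(float); c=p.mean(0); u=np.linalg.svd(p-c,full_matrices=False)[2][0]; t=(p-c)@u
    return c,u,(t.min(),t.max()),len(p)
E
python3 - <<'E'
from pin import *
z=np.load('w5.npz'); s=dict(eef_pos=z['p'],orientation=z['q'])
w=read_camera('wrist');sc=read_camera('scene');tp=read_camera('top')
V={'w':(w,T(w,s),blob(cv2.imread('pics/w5.png'),290,360,40,103)),'s':(sc,T(sc),blob(cv2.imread('pics/s5.png'),395,425,170,200)),'t':(tp,T(tp),blob(cv2.imread('pics/top0.png'),425,450,250,279))}
for k,(c,M,b) in V.items(): print(k,b)
def nrm(v):
    c,M,(p,u,e,n)=v; o,d1=ray(c,p-6*u,M);_,d2=ray(c,p+6*u,M); return np.cross(d1,d2)
for a,b in ['ws','st','wt']:
    a,b=V[a],V[b]
    P,g=cross(ray(a[0],a[2][0],a[1]),ray(b[0],b[2][0],b[1]))
    d=np.cross(nrm(a),nrm(b));d/=np.linalg.norm(d);d*=np.sign(d[2])
    print('centroid',P.round(4),g.round(4),'axis',d.round(3),'tilt',np.degrees(np.arccos(d[2])),'az',np.degrees(np.arctan2(d[1],d[0])))
# holder base edges azimuth from wrist
for u,v in [((292,5),(290,103)),((355,5),(357,103))]:
    A=plane(w,u,.008,T(w,s));B=plane(w,v,.008,T(w,s));print(A,B,np.degrees(np.arctan2(*(B-A)[[1,0]])))
E
```

```text
w (array([322.95010616,  78.19745223]), array([0.03481191, 0.99939388]), (np.float64(-24.18104881272139), np.float64(22.79046363103334)), 942)
s (array([409.05   , 184.91875]), array([-0.94434777,  0.32894878]), (np.float64(-9.740980519315036), np.float64(11.162166013278451)), 160)
t (array([438.45751634, 267.33333333]), array([-0.09550635,  0.99542882]), (np.float64(-10.433414799010519), np.float64(8.861758197114247)), 153)
centroid [0.4566 0.0213 0.1003] 0.0016 axis [-0.663  0.215  0.717] tilt 44.160619905551854 az 162.03489451829788
centroid [0.4564 0.023  0.1017] 0.0021 axis [-0.671  0.198  0.714] tilt 44.39901136645546 az 163.57313514575256
centroid [0.4582 0.0212 0.0903] 0.0001 axis [-0.615  0.2    0.763] tilt 40.2919313985946 az 162.01451432224476
[0.54850038 0.02453433 0.008     ] [0.45141686 0.06392427 0.008     ] 157.91600194065683
[ 0.52505696 -0.0403073   0.008     ] [ 0.42522982 -0.00846614  0.008     ] 162.3092447866877
```

Run:
```python
from h import *
r=rot(-19,40,-19); tz=r.apply([0,0,1]); print(-tz, r.apply([0,1,0]))
G=np.array([.4568,.0215,.099])-tz*.004
print('pre',go(G+tz*.019-tz*.1,r)); print('grasp',(G+tz*.019).round(4))
```

```text
[-0.60776763  0.20927118  0.76604444] [-3.25568154e-01 -9.45518576e-01 -1.38777878e-17]
pre ([59.4, 1.2, 157.9], [0.33, 40.01, -0.91])
grasp [0.4659 0.0184 0.0875]
```

```bash
python3 -m jog '[12,0,30,0,8,0, 24,0,60,0,16,0, 36,0,90,0,24,0, 48,1,120,0,32,-0.5, 59,1,145,0,40,-0.9, 59,1,158,0.3,40,-0.9, 59,1,158,0.3,40,-0.9, 59,1,158,0.3,40,-0.9, 59,1,158,0.3,40,-0.9]'
python3 - <<'E'
from pin import *
s=state();w=save('wrist','w6.png');M=T(w,s); r=rot(-19,40,-19);tz=r.apply([0,0,1])
print(s['joints'].round(2)); print(go(np.array([.4659,.0184,.0875]),r))
H=np.array([.4568,.0215,.099])
print(proj(w,[H-tz*.023,H,H+tz*.023],M));
E
```

```text
time_s: 12.55
eef_pos: [0.4072, 0.0184, 0.1955]
orientation: [0.936, -0.149, 0.317, 0.044]
force: [-0.6, 0.3, -0.2]
grip_width: 0.0553
finger_force: 0.0
[ 0.39 -0.21  2.5  -0.92  0.5   3.02]
([-21.2, -16.7, 119.9], [-1.21, 2.67, 0.49])
[[296.58123142 277.98023734]
 [299.18868772 264.2679683 ]
 [301.44642999 252.41207921]]
```

View pics/w6.png

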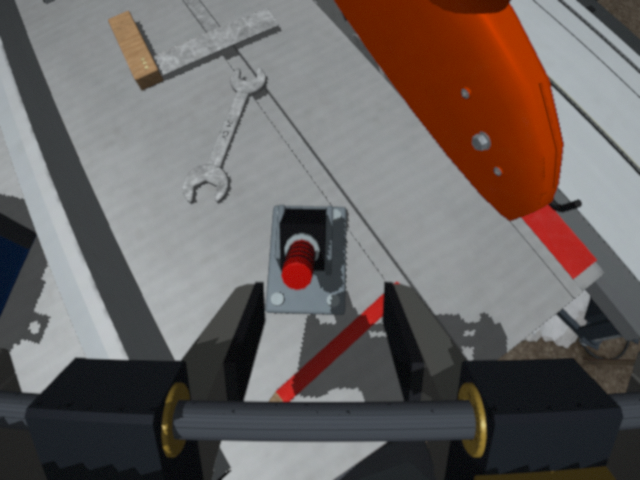

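The fingers straddle the pin with its handle end at (296,272), but joint 6 is at its limit. I'll go back upright, turn half round (same grasp) and come in again.

Run:
```python
from h import *
print(go([.36,.055,.30],rot(-20)))
```

```text
([18.6, -21.5, -117.0], [-1.31, -37.32, 1.85])
```

```bash
python3 -m jog '[4,-4,-25,0,-7,0, 8,-8,-50,0,-14,0, 12,-13,-75,0,-21,1, 15,-17,-100,-1,-29,1, 18,-21,-117,-1.3,-37.3,1.8, 18,-21,-117,-1.3,-37.3,1.8, 18,-21,-117,-1.3,-37.3,1.8, 18,-21,-117,-1.3,-37.3,1.8]'; python3 -m jog '[0,0,0,0,0,-8.5,0,0,0,0,0,-17,0,0,0,0,0,-25.5,0,0,0,0,0,-34,0,0,0,0,0,-42.5,0,0,0,0,0,-51,0,0,0,0,0,-59.5,0,0,0,0,0,-68,0,0,0,0,0,-76.5,0,0,0,0,0,-85,0,0,0,0,0,-90,0,0,0,0,0,-90]';  python3 -m jog '[0,0,0,0,0,-8.5,0,0,0,0,0,-17,0,0,0,0,0,-25.5,0,0,0,0,0,-34,0,0,0,0,0,-42.5,0,0,0,0,0,-51,0,0,0,0,0,-59.5,0,0,0,0,0,-68,0,0,0,0,0,-76.5,0,0,0,0,0,-85,0,0,0,0,0,-89,0,0,0,0,0,-89]'
python3 - <<'E'
from h import *
r=rot(161,40,-19);tz=r.apply([0,0,1]); print(state()['joints'].round(2), go(np.array([.4659,.0184,.0875])-tz*.08,r),tz)
E
```

```text
time_s: 13.4
eef_pos: [0.3585, 0.0542, 0.2982]
orientation: [0.985, -0.173, -0.0, 0.001]
force: [0.5, 0.8, 0.4]
grip_width: 0.0551
finger_force: 0.0
time_s: 14.6
eef_pos: [0.3573, 0.0546, 0.2982]
orientation: [0.818, 0.576, -0.001, 0.001]
force: [-0.3, 0.0, -0.5]
grip_width: 0.055
finger_force: 0.0
time_s: 15.8
eef_pos: [0.3577, 0.0545, 0.2983]
orientation: [0.181, 0.983, -0.001, -0.0]
force: [-0.6, 0.0, -0.1]
grip_width: 0.0552
finger_force: 0.0
[ 0.15 -0.17  2.03 -0.    1.28 -1.06] ([-62.6, 3.6, 149.5], [-0.8, -39.99, -1.75]) [ 0.60776763 -0.20927118 -0.76604444]
```

```bash
python3 -m jog '[-12,1,30,0,-8,0, -25,1,60,0,-16,-1, -38,2,90,-0.5,-24,-1, -50,3,120,-0.7,-32,-1.5, -63,3.6,149.5,-0.8,-40,-1.8, -63,3.6,149.5,-0.8,-40,-1.8, -63,3.6,149.5,-0.8,-40,-1.8, -63,3.6,149.5,-0.8,-40,-1.8, -63,3.6,149.5,-0.8,-40,-1.8]'
python3 - <<'E'
from pin import *
s=state();w=save('wrist','w7.png');M=T(w,s); r=rot(161,40,-19);tz=r.apply([0,0,1])
print(s['joints'].round(2)); print(go(np.array([.4659,.0184,.0875]),r))
H=np.array([.4568,.0215,.099]); print(proj(w,[H-tz*.023,H,H+tz*.023],M)); 
try: print(blob(cv2.imread('pics/w7.png'),200,440,100,420))
except Exception as e: print(e)
E
```

```text
time_s: 16.7
eef_pos: [0.4143, 0.0368, 0.1547]
orientation: [0.157, 0.929, -0.056, 0.331]
force: [-0.1, -0.3, -0.1]
grip_width: 0.0552
finger_force: 0.0
[ 0.5  -0.04  2.53 -1.29  0.51  0.4 ]
([2.6, -1.1, 86.9], [-0.13, -0.57, 0.18])
[[323.46428967 261.90203436]
 [323.58359731 249.48546119]
 [323.68403385 239.02951861]]
(array([288.06893755, 373.93836172]), array([0.88296351, 0.46944163]), (np.float64(-46.5729059096288), np.float64(71.38802339574903)), 4932)
```

View pics/w7.png

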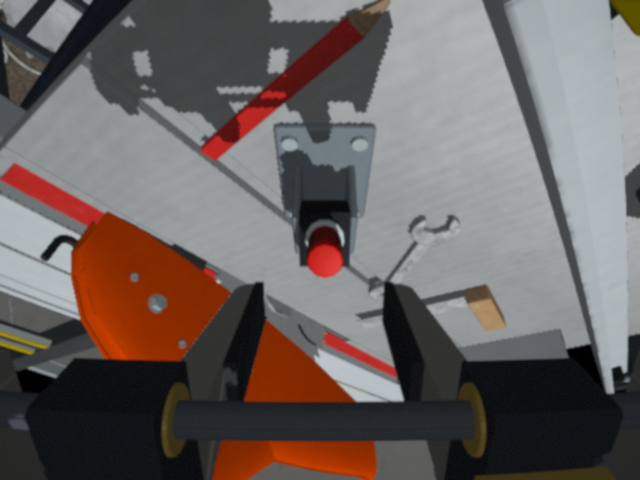

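The handle end at (325,260) is centred between the fingers, but joint 4 is now at its limit: full alignment with the bore puts the wrist near-singular. I'll grip with the tool tilted only 15°, so the pin sits 25° off within the pad plane.

```bash
cat >> h.py <<'E'
AX=-rot(161,40,-19).apply([0,0,1]); HM=np.array([.4568,.0215,.099])
E
python3 - <<'E'
from h import *
r=rot(161,15,-19);tz=r.apply([0,0,1]);tx=r.apply([1,0,0])
P=HM+AX*.002+tz*.012-tx*.002
print(P.round(4)); print(go(P-tz*.07,r))
E
```

```text
[0.4603 0.0203 0.0895]
([-23.1, -1.4, 17.9], [-0.16, 24.43, 0.15])
```

```bash
python3 -m jog '[-4,0,0,0,6,0, -10,0,0,0,12,0, -16,-1,5,0,18,0, -23,-1.4,12,0,24.4,0.1, -23,-1.4,18,-0.2,24.4,0.1, -23,-1.4,18,-0.2,24.4,0.1, -23,-1.4,18,-0.2,24.4,0.1]' 65
python3 - <<'E'
from h import *
r=rot(161,15,-19);s=state();print(s['joints'].round(2),go([.4603,.0203,.0895],r))
w=save('wrist','w8.png');M=T(w,s); print(proj(w,[HM-AX*.023,HM,HM+AX*.023],M))
from pin import blob
b=blob(cv2.imread('pics/w8.png'),270,375,150,330);print(b,b[0]+b[1]*b[2][0],b[0]+b[1]*b[2][1])
E
```

```text
time_s: 17.45
eef_pos: [0.4477, 0.0252, 0.1597]
orientation: [0.164, 0.978, -0.02, 0.131]
force: [0.8, -0.2, -0.2]
grip_width: 0.0598
finger_force: 0.0
[ 0.15  0.02  2.22 -0.19  0.66 -0.95] ([5.5, -0.8, 71.3], [0.19, 0.25, -0.03])
[[323.15895509 249.56413322]
 [323.22483065 245.78745456]
 [323.30425116 241.23433275]]
(array([323.46528926, 242.45371901]), array([0.81950889, 0.57306647]), (np.float64(-20.057193244030703), np.float64(19.10117762994349)), 1210) [307.02824109 230.95961407] [339.11887413 253.39996345]
```

```bash
python3 -m jog '[1,0,15,0,0,0, 2,0,30,0,0,0, 4,-0.5,45,0,0,0, 5,-0.8,58,0.2,0.2,0, 5.5,-0.8,66,0.2,0.2,0, 5.5,-0.8,71.3,0.2,0.2,0, 5.5,-0.8,71.3,0.2,0.2,0, 5.5,-0.8,71.3,0.2,0.2,0]'; python3 -m jog '[0,0,0,0,0,0,0,0,0,0,0,0,0,0,0,0,0,0,0,0,0,0,0,0,0,0,0,0,0,0,0,0,0,0,0,0]' 0 50
python3 - <<'E'
from h import *
s=state(); d=R.from_quat(s['orientation']).inv().apply(AX); print(d, s['eef_pos'], (d*90000).round()/1000)
E
```

```text
time_s: 18.3
eef_pos: [0.4561, 0.0209, 0.0874]
orientation: [0.164, 0.978, -0.023, 0.128]
force: [-0.6, 0.0, 0.6]
grip_width: 0.0595
finger_force: 0.0
time_s: 18.9
eef_pos: [0.4564, 0.0211, 0.0873]
orientation: [0.164, 0.978, -0.022, 0.128]
force: [-0.6, 2.3, 1.6]
grip_width: 0.0207
finger_force: 49.9
[ 0.42426227 -0.00224758 -0.90553657] [0.45642116 0.02105563 0.08725474] [ 38.184  -0.202 -81.498]
```

```bash
python3 -m jog '[2.1,0,-4.5,0,0,0, 4.2,0,-9,0,0,0, 6.4,0,-13.6,0,0,0, 8.5,0,-18.1,0,0,0]'; python3 -m jog '[4.2,0,-9,0,0,0, 8.5,0,-18.1,0,0,0, 12.7,0,-27.2,0,0,0, 17,0,-36.2,0,0,0, 21.2,0,-45.3,0,0,0, 25.4,0,-54.3,0,0,0, 30,0,-64,0,0,0, 34,0,-72.5,0,0,0, 34,0,-72.5,0,0,0]'
python3 - <<'E'
from h import *
s=state(); print(s['joints'].round(2)); 
t=save('top','t9.png'); c=save('scene','s9.png'); a=cv2.imread('pics/t9.png'); b=cv2.imread('pics/s9.png')
u=proj(c,[s['eef_pos']],T(c))[0].astype(int);print(u)
np.savez('s9.npz',p=s['eef_pos'],q=s['orientation'])
cv2.imwrite('pics/c9.png',cv2.resize(b[u[1]-60:u[1]+80,u[0]-80:u[0]+80],(640,560),interpolation=3))
E
```

```text
time_s: 19.3
eef_pos: [0.4436, 0.0252, 0.1028]
orientation: [0.164, 0.978, -0.023, 0.127]
force: [1.5, 0.5, -1.9]
grip_width: 0.0208
finger_force: 49.9
time_s: 20.2
eef_pos: [0.3952, 0.0424, 0.1647]
orientation: [0.164, 0.978, -0.022, 0.128]
force: [-0.1, 0.4, -1.8]
grip_width: 0.0211
finger_force: 49.9
[ 0.23 -0.07  2.3  -0.22  0.7  -0.86]
[440 174]
```

View pics/c9.png

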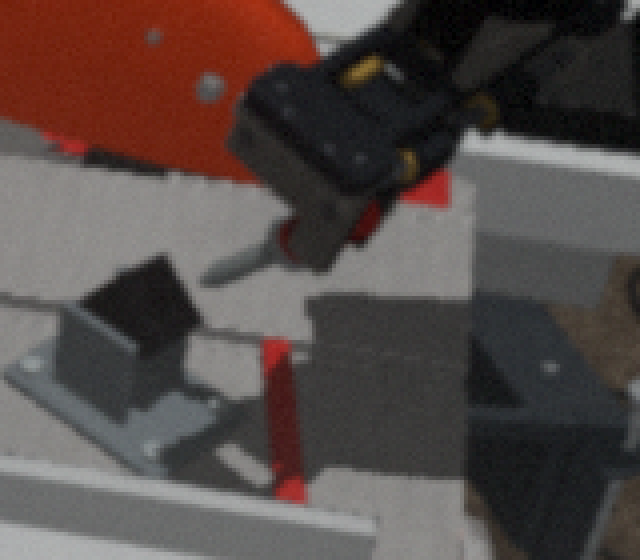

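The pin is out of its holder, tip at crop (210,280), and firmly held with shank and collar clear. The pencil is undisturbed.

```bash
cat >> h.py <<'E'
import os
if os.path.exists('s9.npz'):
    _r0=R.from_quat(np.load('s9.npz')['q']); DT=_r0.inv().apply(AX); HT=_r0.inv().apply(HM-np.array([.4564,.0211,.0873]))-34.5e-3*DT  # axis and pin_mid in tool frame
E
python3 - <<'E'
from h import *
r=rot(57.5,25.1,57.5); print(HT,DT,r.apply(DT))
up=lambda z: case(-102,0,z)-r.apply(HT)
print('hover',up(210).round(4)); print('A',go([.40,.10,.36],r))
q=R.from_quat(state()['orientation'])
for f in (.25,.5,.75): 
    print(f,np.degrees((q.inv()*q*R.from_rotvec((q.inv()*r).as_rotvec()*f)).as_rotvec()))
E
```

```text
[-0.01787288  0.00054975  0.02000722] [ 0.42374618 -0.00180763 -0.90577917] [-1.79301559e-03  5.49808999e-04  9.99998241e-01]
hover [0.5007 0.3188 0.2357]
A ([-36.4, 55.6, -193.3], [-9.44, 28.46, 104.65])
0.25 [-2.35941086  7.11393776 26.16248246]
0.5 [-4.71882172 14.22787552 52.32496492]
0.75 [-7.07823258 21.34181327 78.48744739]
```

```bash
python3 -m jog '[-3,4,-20,0,0,0, -6,8,-50,0,0,0, -9,12,-80,-0.7,2,7.5, -12,16,-110,-1.4,4.1,15, -15,21,-140,-2,6.1,22.4, -18,25,-165,-2.7,8.1,29.9, -21,30,-193,-3.4,10.2,37.4, -24,35,-193,-4,12.2,44.9, -28,40,-193,-4.7,14.2,52.3, -32,45,-193,-5.4,16.3,59.8, -36,50,-193,-6.1,18.3,67.3, -36,55.6,-193,-6.7,20.3,74.8, -36,55.6,-193,-7.4,22.4,82.2, -36,55.6,-193,-8.1,24.4,89.7, -36,55.6,-193,-8.8,26.4,97.2, -36.4,55.6,-193,-9.4,28.5,104.6, -36.4,55.6,-193,-9.4,28.5,104.6, -36.4,55.6,-193,-9.4,28.5,104.6]'
python3 - <<'E'
from h import *
r=rot(57.5,25.1,57.5);print(state()['joints'].round(2),go([.5007,.3188,.2357],r))
E
```

```text
time_s: 22.1
eef_pos: [0.4002, 0.0993, 0.3591]
orientation: [0.855, 0.471, 0.189, -0.104]
force: [0.9, -0.0, -1.1]
grip_width: 0.0213
finger_force: 49.9
[-0.1  -0.27  2.04  0.42  1.19  0.35] ([164.7, -32.4, 212.9], [-0.08, 0.11, 0.15])
```

```bash
python3 -m jog '[20,-4,26,0,0,0, 41,-8,53,0,0,0, 62,-12,80,0,0,0, 82,-16,106,0,0,0, 103,-20,133,0,0,0, 123,-24,159,0,0,0, 140,-28,181,0,0,0, 153,-30,198,0,0,0, 161,-32,208,0,0,0, 164.7,-32.4,213,0,0,0, 164.7,-32.4,213,0,0,0, 164.7,-32.4,213,0,0,0]'
python3 - <<'E'
from h import *
s=state();print(s['joints'].round(2),incase(s['eef_pos'])); q=R.from_quat(s['orientation'])
pm=s['eef_pos']+q.apply(HT);ax=q.apply(DT);print(incase(pm),ax)
tip=pm-.0575*ax; w=save('wrist','w10.png');t=save('top','t10.png');c=save('scene','s10.png')
for n,k,M in [('w',w,T(w,s)),('t',t,T(t)),('s',c,T(c))]:
    print(n,proj(k,[EYE,tip,pm,pm+.0095*ax,pm+.0575*ax],M).round(1).tolist())
a=cv2.imread('pics/w10.png')[100:400,140:540]
u=proj(t,[EYE],T(t))[0].astype(int); b=cv2.imread('pics/t10.png')[u[1]-50:u[1]+50,u[0]-60:u[0]+40]
u=proj(c,[pm],T(c))[0].astype(int); d=cv2.imread('pics/s10.png')[u[1]-50:u[1]+50,u[0]-50:u[0]+50];print(u)
cv2.imwrite('pics/c10.png',np.vstack([cv2.resize(a,(600,300)),np.hstack([cv2.resize(b,(300,300),interpolation=3),cv2.resize(d,(300,300),interpolation=3)])]))
E
```

```text
time_s: 23.3
eef_pos: [0.5011, 0.3189, 0.2366]
orientation: [0.856, 0.47, 0.19, -0.105]
force: [0.3, -0.6, -0.0]
grip_width: 0.0208
finger_force: 49.9
[0.42 0.11 1.98 0.37 0.71 0.75] [-9.400e+01  2.000e-01  2.366e+02]
[-101.7   -0.3  210.9] [-7.67330569e-04  6.46296768e-04  9.99999497e-01]
w [[323.9, 306.2], [324.5, 309.3], [324.5, 314.0], [324.6, 315.0], [324.7, 321.9]]
t [[293.3, 248.3], [290.9, 244.3], [288.6, 240.8], [288.2, 240.2], [286.0, 237.0]]
s [[320.4, 283.6], [320.8, 255.6], [321.5, 229.5], [321.6, 225.0], [322.2, 200.7]]
[321 229]
```

View pics/c10.png

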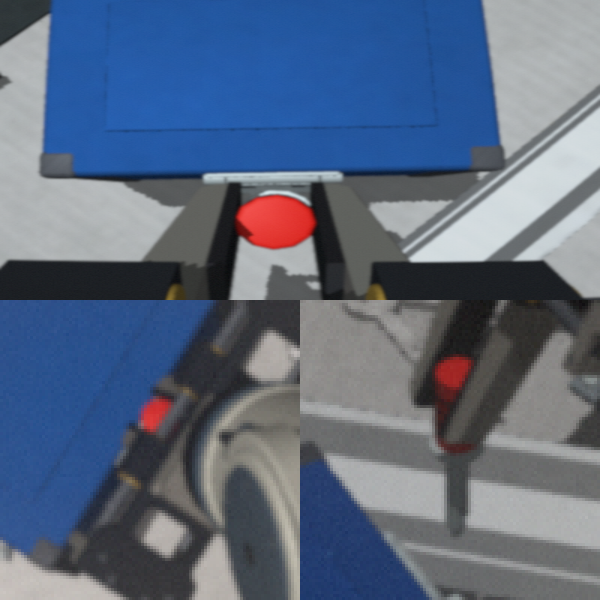

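The pin hangs nearly upright: its handle end in the wrist view at (324.7,322) is exactly where predicted. In the scene view the tip at about (322.7,257) is some 2 px right of prediction, so I'll measure the shank line more finely.

Run:
```python
from h import *
g=cv2.imread('pics/s10.png',0).astype(float)
for y in range(232,258,2): print(y,g[y,310:336].astype(int).tolist())
from pin import blob
b=blob(cv2.imread('pics/s10.png'),310,332,192,232);print(b)
```

```text
232 [108, 107, 105, 105, 108, 105, 101, 85, 74, 72, 71, 66, 67, 67, 66, 67, 65, 68, 76, 92, 101, 103, 107, 105, 112, 106]
234 [110, 109, 108, 107, 104, 108, 106, 104, 104, 83, 72, 66, 64, 65, 65, 67, 67, 86, 104, 105, 106, 109, 108, 109, 106, 104]
236 [164, 162, 159, 151, 145, 139, 134, 127, 118, 94, 71, 67, 68, 68, 65, 63, 71, 84, 107, 109, 104, 109, 111, 108, 108, 111]
238 [175, 175, 174, 175, 174, 173, 171, 172, 164, 127, 79, 65, 68, 69, 67, 62, 77, 106, 123, 122, 118, 116, 114, 113, 111, 106]
240 [173, 174, 175, 174, 174, 174, 175, 172, 164, 126, 84, 64, 68, 67, 66, 66, 87, 138, 164, 173, 169, 171, 165, 164, 163, 156]
242 [174, 173, 174, 174, 175, 174, 171, 173, 165, 126, 78, 67, 67, 68, 62, 65, 88, 135, 166, 174, 175, 171, 174, 176, 178, 172]
244 [176, 173, 173, 173, 174, 171, 175, 172, 163, 126, 82, 66, 67, 68, 64, 63, 82, 137, 166, 176, 174, 173, 174, 171, 176, 173]
246 [177, 173, 173, 174, 172, 172, 174, 173, 166, 130, 84, 67, 68, 67, 65, 63, 83, 134, 166, 178, 177, 175, 176, 175, 176, 176]
248 [173, 171, 174, 171, 174, 171, 174, 175, 163, 131, 89, 80, 79, 70, 61, 60, 88, 134, 170, 176, 176, 176, 174, 176, 172, 173]
250 [165, 165, 169, 172, 169, 177, 174, 173, 167, 132, 93, 81, 86, 80, 71, 67, 98, 146, 170, 175, 172, 173, 175, 173, 174, 174]
252 [112, 115, 118, 120, 127, 133, 141, 151, 150, 122, 92, 85, 87, 84, 82, 92, 138, 166, 174, 174, 175, 174, 173, 173, 174, 175]
254 [108, 106, 104, 102, 104, 106, 106, 108, 108, 102, 88, 84, 84, 83, 75, 85, 113, 144, 152, 162, 163, 165, 165, 169, 168, 170]
256 [103, 102, 107, 105, 103, 110, 106, 105, 105, 104, 104, 83, 75, 69, 76, 91, 104, 105, 104, 109, 109, 111, 115, 114, 119, 122]
(array([320.92993631, 204.43949045]), array([-0.37444405,  0.92724951]), (np.float64(-8.422275001248767), np.float64(14.045517105063945)), 157)
```

```bash
cat >> h.py <<'E'
def retilt(s,a):  # pin's top found leaning by a (rad) to case +x at state s; handle end stays
    global HT,DT
    q=R.from_quat(s['orientation']); e=HT+.0575*DT; DT=R.from_rotvec(q.inv().apply(ey)*a).apply(DT); HT=e-.0575*DT
def over(x,y,z,s):  # move that puts pin upright with pin_mid at case x,y,z
    q=R.from_quat(s['orientation']); d=q.apply(DT); f=R.align_vectors([[0,0,1]],[d])[0]; r=f*q
    return go(case(x,y,z)-r.apply(HT),r,s)
E
python3 - <<'E'
import h
from h import *
s=state(); retilt(s,.031)
print(R.from_quat(s['orientation']).apply(h.DT)@np.c_[ex,ey,ez], h.HT, h.DT, over(-102,.5,153,s), over(-102,.5,210,s))
E
```

```text
[0.03049647 0.00118398 0.99953417] [-0.01947547  0.00054954  0.01922699] [ 0.45161727 -0.00180408 -0.89220994] ([-23.9, -1.0, 52.8], [0.06, 1.75, 0.03]) ([0.2, -1.0, 1.2], [0.06, 1.75, 0.03])
```

```bash
sed -i 's/^def retilt/HT=np.array([-0.01947547,0.00054954,0.01922699]);DT=np.array([0.45161727,-0.00180408,-0.89220994])\ndef retilt/' h.py
python3 -m jog '[0.2,-1,1.2,0,1.75,0, -4,-1,10,0,1.75,0, -10,-1,23,0,1.75,0, -16,-1,36,0,1.75,0, -21,-1,46,0,1.75,0, -23.9,-1,52.8,0,1.75,0, -23.9,-1,52.8,0,1.75,0, -23.9,-1,52.8,0,1.75,0, -23.9,-1,52.8,0,1.75,0]'
python3 - <<'E'
from h import *
s=state(); q=R.from_quat(s['orientation'])
pm=s['eef_pos']+q.apply(HT);ax=q.apply(DT);print(incase(pm),ax,s['force'])
c=save('scene','s11.png');w=save('wrist','w11.png')
print(proj(c,[EYE,pm-.0575*ax,pm,pm+.0575*ax],T(c)).round(1).tolist())
print(proj(w,[EYE,pm-.0575*ax,pm,pm+.0575*ax],T(w,s)).round(1).tolist())
b=cv2.imread('pics/s11.png')[230:300,285:355];a=cv2.imread('pics/w11.png')[260:360,275:375]
cv2.imwrite('pics/c11.png',np.hstack([cv2.resize(b,(560,560),interpolation=3),cv2.resize(a,(240,240),interpolation=3)[:].repeat(1,0) if 0 else np.vstack([cv2.resize(a,(240,240),interpolation=3),np.zeros((320,240,3),np.uint8)])]))
E
```

```text
time_s: 24.35
eef_pos: [0.5011, 0.3206, 0.179]
orientation: [0.853, 0.468, 0.203, -0.112]
force: [0.3, -0.1, -1.0]
grip_width: 0.0209
finger_force: 49.9
[-101.2    0.7  153.1] [-1.06923619e-03  4.32682725e-04  9.99999330e-01] [ 0.34502235 -0.13906793 -0.95031472]
[[320.4, 283.6], [320.2, 280.0], [320.9, 256.3], [321.5, 230.3]]
[[325.3, 315.6], [324.5, 314.8], [324.5, 317.4], [324.7, 322.0]]
```

View pics/c11.png

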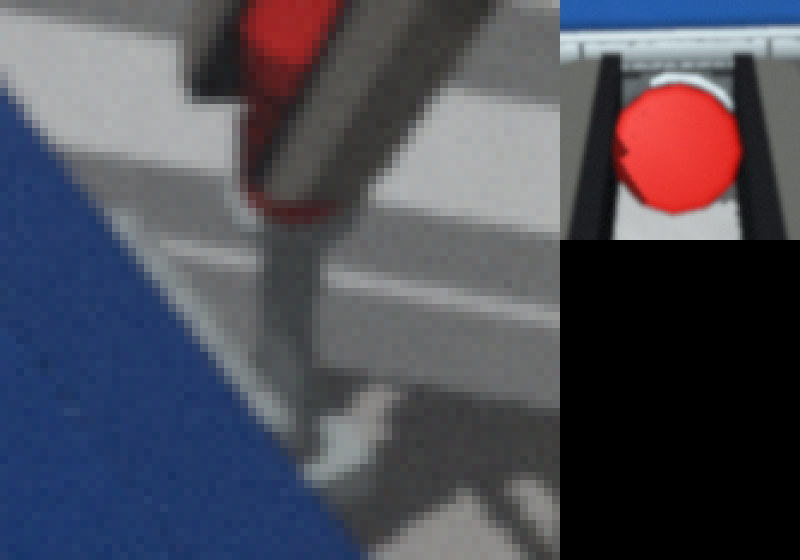

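The scene crop shows the shank with its tip at crop (300,440) next to the eye's bright outer corner at (350,440). I'll compare against the projected eye corners.

Run:
```python
from h import *
c=read_camera('scene');M=T(c)
for n,p in [('c1',(-114,-13,85)),('c2',(-114,13,85)),('b1',(-114,-13,75)),('b2',(-114,13,75)),('ctr',(-102,0,85)),('lidcorner+y',(-75,110,140)),('lidcorner-y',(-75,-110,140)),('bk',(75,110,140))]: 
    u=proj(c,[case(*p)],M)[0]; print(n,u.round(1),((u-[285,230])*8).round())
a,b=proj(c,[case(-102,0,85),case(-92,0,85)],M);print('per 10mm x',b-a,'y',proj(c,[case(-102,10,85)],M)[0]-a)
g=cv2.imread('pics/s11.png',0)
for y in range(262,292,2): print(y,g[y,312:340].tolist())
b=cv2.imread('pics/s11.png')
h=cv2.cvtColor(b,cv2.COLOR_BGR2HSV);m=((h[...,0]>100)&(h[...,0]<125)&(h[...,1]>120)).astype(np.uint8)
k=max(cv2.findContours(m,0,1)[0],key=cv2.contourArea)[:,0];print('blue ext',k[k[:,0].argmax()],k[k[:,0].argmin()],k[k[:,1].argmin()],k[k[:,1].argmax()])
```

```text
c1 [322.8 275.7] [302. 366.]
c2 [330.6 286.3] [365. 450.]
b1 [322.7 279.6] [301. 396.]
b2 [330.4 290.1] [364. 481.]
ctr [320.4 283.6] [283. 429.]
lidcorner+y [342.4 317.9] [459. 704.]
lidcorner-y [274.8 224.6] [-82. -43.]
bk [247.2 361.9] [-302. 1055.]
per 10mm x [-5.27651595  2.26631708] y [3.00842218 4.12615801]
262 [147, 153, 156, 147, 144, 113, 80, 66, 65, 63, 64, 63, 71, 93, 109, 112, 107, 108, 106, 103, 105, 104, 106, 104, 105, 104, 99, 104]
264 [107, 105, 107, 112, 107, 88, 67, 63, 64, 63, 60, 63, 75, 115, 145, 148, 152, 150, 142, 136, 131, 126, 120, 115, 111, 114, 108, 108]
266 [104, 104, 105, 102, 97, 85, 66, 64, 63, 66, 66, 62, 76, 94, 111, 115, 121, 124, 126, 133, 136, 141, 148, 152, 151, 151, 151, 151]
268 [111, 107, 108, 103, 102, 87, 71, 70, 67, 67, 65, 67, 87, 101, 106, 105, 103, 108, 107, 103, 106, 106, 106, 107, 109, 113, 118, 121]
270 [116, 107, 105, 109, 100, 88, 74, 68, 69, 64, 65, 71, 85, 102, 102, 103, 103, 105, 102, 106, 104, 108, 108, 107, 104, 107, 108, 104]
272 [133, 121, 114, 106, 103, 88, 84, 80, 76, 72, 63, 69, 87, 100, 102, 105, 105, 102, 104, 104, 102, 
[... 518 characters left out ...]
, 112, 86, 72, 66, 63, 64, 62]
282 [57, 59, 53, 60, 64, 91, 119, 125, 118, 102, 77, 67, 81, 113, 130, 133, 136, 133, 136, 132, 113, 89, 65, 60, 57, 58, 62, 63]
284 [58, 54, 56, 51, 57, 59, 57, 71, 86, 79, 76, 67, 75, 114, 140, 150, 151, 148, 142, 133, 122, 99, 70, 61, 65, 63, 62, 61]
286 [56, 58, 56, 55, 59, 56, 57, 55, 57, 64, 65, 68, 81, 114, 144, 151, 151, 150, 135, 108, 75, 64, 62, 61, 62, 63, 59, 61]
288 [56, 54, 56, 57, 54, 55, 59, 57, 53, 60, 81, 118, 137, 145, 144, 138, 127, 111, 87, 80, 69, 61, 60, 65, 58, 62, 59, 60]
290 [59, 55, 56, 51, 51, 55, 54, 53, 52, 59, 65, 83, 100, 102, 89, 86, 83, 82, 80, 73, 65, 61, 61, 62, 65, 61, 64, 61]
blue ext [338 312] [191 261] [265 231] [270 405]
```

Run:
```python
from h import *
def hole(im,uv,r):
    x,y=uv; g=cv2.resize(cv2.cvtColor(im,cv2.COLOR_BGR2GRAY)[y-r:y+r,x-r:x+r],None,fx=4,fy=4,interpolation=cv2.INTER_CUBIC)
    _,b=cv2.threshold(g,0,255,cv2.THRESH_OTSU); C,H=cv2.findContours(b,cv2.RETR_CCOMP,cv2.CHAIN_APPROX_NONE); o=[]
    for k,h in zip(C,H[0]):
        if h[3]>=0 and cv2.contourArea(k)>100:
            m=cv2.moments(k); o.append(((x-r+(m['m10']/m['m00']+.5)/4-.5,y-r+(m['m01']/m['m00']+.5)/4-.5),round(cv2.contourArea(k)/16),cv2.boundingRect(k)))
    return o
w=read_camera('wrist');t=read_camera('top')
a=np.load('w1.npy')[0]
S={'w1':(w,dict(eef_pos=a[:3],orientation=a[3:]),(214,129)),'w4':(w,dict(eef_pos=np.array([.3824,.2804,.3235]),orientation=[.877,.481,.002,0]),(403,109)),'top0':(t,None,(293,248)),'t5':(t,None,(293,248))}
for n,(c,s,uv) in S.items():
    for r in (9,12):
        for h in hole(cv2.imread(f'pics/{n}.png'),uv,r): 
            P=plane(c,h[0],.085,T(c,s)); print(n,r,h,P.round(4),incase(P))
c=read_camera('scene')
for p in [(75,-110,140),(75,110,140),(-75,110,140)]: print(proj(c,[case(*p)],T(c)))
```

```text
w1 9 ((213.4442005710207, 129.41092077087794), 146, (9, 10, 53, 59)) [0.4958 0.3141 0.085 ] [-100.8    2.1   85. ]
w1 12 ((212.30851610692255, 128.65946995659127), 91, (22, 24, 49, 56)) [0.4953 0.3155 0.085 ] [-100.     3.3   85. ]
top0 9 ((292.42538226299695, 247.9321865443425), 34, (22, 24, 28, 27)) [0.4977 0.3137 0.085 ] [-100.2    0.4   85. ]
top0 12 ((292.42855355355357, 247.91395562228897), 31, (35, 36, 26, 27)) [0.4977 0.3137 0.085 ] [-100.2    0.3   85. ]
[[190.25121865 256.12335789]]
[[247.19821633 361.86201594]]
[[342.41438906 317.94744842]]
```

Run:
```python
from h import *
s=state(); q=R.from_quat(s['orientation']); print(incase(s['eef_pos']+q.apply(HT)),q.apply(DT))
for z in (139,130,100,79): print(z,over(-101.3,1.0,z,s))
```

```text
[-101.5    0.8  152.7] [-6.47496065e-04  6.06702359e-04  9.99999601e-01]
139 ([-6.0, -0.1, 12.3], [0.04, 0.01, 0.02])
130 ([-10.1, -0.1, 20.4], [0.04, 0.01, 0.02])
100 ([-23.6, -0.1, 47.1], [0.04, 0.01, 0.02])
79 ([-33.1, -0.1, 65.9], [0.04, 0.01, 0.02])
```

```bash
python3 -m jog '[-2,0,4,0,0,0, -4,0,8.2,0,0,0, -5,0,10.2,0,0,0, -6,0,12.3,0,0,0, -6,0,12.3,0,0,0]'; python3 -m jog '[-0.9,0,1.8,0,0,0, -1.8,0,3.6,0,0,0, -2.7,0,5.4,0,0,0, -3.6,0,7.2,0,0,0, -3.6,0,7.2,0,0,0]'
```

```text
time_s: 25.15
eef_pos: [0.5005, 0.3205, 0.1642]
orientation: [0.853, 0.468, 0.203, -0.112]
force: [0.0, -0.5, -1.6]
grip_width: 0.0211
finger_force: 49.9
time_s: 25.65
eef_pos: [0.5005, 0.3205, 0.1562]
orientation: [0.853, 0.468, 0.203, -0.112]
force: [-0.5, 0.1, -1.6]
grip_width: 0.0212
finger_force: 49.9
```

The tip is about 11 mm into the eye with no side force. I'll go on down.

```bash
python3 -m jog '[-1.8,0,3.6,0,0,0, -3.6,0,7.2,0,0,0, -5.4,0,10.7,0,0,0, -7.2,0,14.3,0,0,0, -9,0,17.9,0,0,0, -9,0,17.9,0,0,0]';  python3 - <<'E'
from h import *
s=state(); q=R.from_quat(s['orientation']); print(incase(s['eef_pos']+q.apply(HT)),q.apply(DT))
for z in (86,81,78): print(z,over(-101.3,1.0,z,s))
E
```

```text
time_s: 26.25
eef_pos: [0.5005, 0.3206, 0.1358]
orientation: [0.853, 0.468, 0.203, -0.112]
force: [-1.1, -0.2, -2.0]
grip_width: 0.0207
finger_force: 49.9
[-101.6    1.1  109.9] [5.39912359e-04 1.22648172e-03 9.99999097e-01]
86 ([-10.5, 0.1, 21.4], [0.01, 0.08, 0.01])
81 ([-12.8, 0.2, 25.9], [0.01, 0.08, 0.01])
78 ([-14.1, 0.2, 28.6], [0.01, 0.08, 0.01])
```

```bash
python3 -m jog '[-2.7,0,5.4,0,0,0, -5.3,0,10.7,0,0,0, -7.9,0,16,0,0,0, -10.5,0,21.4,0,0,0, -11.7,0,23.6,0,0,0, -11.7,0,23.6,0,0,0]';  python3 -m jog '[-0.6,0,1.2,0,0,0, -1.2,0,2.4,0,0,0, -1.7,0,3.5,0,0,0, -1.7,0,3.5,0,0,0]';python3 - <<'E'
from h import *
s=state(); q=R.from_quat(s['orientation']); print(incase(s['eef_pos']+q.apply(HT)),q.apply(DT),s['joints'].round(2))
E
```

```text
time_s: 26.85
eef_pos: [0.5006, 0.3206, 0.1096]
orientation: [0.853, 0.468, 0.203, -0.112]
force: [-1.9, -3.4, -2.1]
grip_width: 0.0211
finger_force: 51.7
time_s: 27.25
eef_pos: [0.5007, 0.3208, 0.1064]
orientation: [0.853, 0.468, 0.203, -0.112]
force: [-3.6, -5.0, 2.7]
grip_width: 0.021
finger_force: 52.3
[-101.3    1.    80.5] [-2.01615451e-04  8.99937381e-04  9.99999570e-01] [0.41 0.3  2.11 0.68 0.41 0.39]
```

```bash
python3 -m jog '[-0.8,0,0.6,0,0,0, -1.3,0,1.2,0,0,0, -1.3,0,1.2,0,0,0]'
python3 - <<'E'
from h import *
s=state(); q=R.from_quat(s['orientation']); print(incase(s['eef_pos']+q.apply(HT)),incase(s['eef_pos']),q.inv().apply(ez))
E
```

```text
time_s: 27.55
eef_pos: [0.5009, 0.3208, 0.1063]
orientation: [0.853, 0.468, 0.204, -0.112]
force: [-7.7, -7.7, 17.4]
grip_width: 0.0211
finger_force: 53.0
[-101.1    0.9   80.3] [-92.4   1.4 106.3] [ 0.45291174 -0.00092416 -0.89155488]
```

Hard stop under the collar (about 19 N). I'll relieve the preload, open, back off along the tool axis and check.

```bash
python3 -m jog '[0.6,0,-1,0,0,0, 0.6,0,-1,0,0,0]'; python3 -m jog '[0,0,0,0,0,0,0,0,0,0,0,0,0,0,0,0,0,0,0,0,0,0,0,0,0,0,0,0,0,0]' 50; python3 -m jog '[-2,0,-6,0,0,0, -3,0,-15,0,0,0, -3,0,-30,0,0,0, -3,0,-50,0,0,0, -3,0,-80,0,0,0, -3,0,-110,0,0,0, -3,0,-140,0,0,0, -3,0,-140,0,0,0]'
python3 - <<'E'
from h import *
s=state();w=save('wrist','w12.png');c=save('scene','s12.png');M=T(w,s)
P=[case(-101,1,135),case(-101,1,92)]
u=proj(w,P,M);v=proj(c,P,T(c));print(u,v)
x,y=u[0].astype(int);x2,y2=v[0].astype(int)
a=cv2.imread('pics/w12.png');b=cv2.imread('pics/s12.png')
x=np.clip(x,75,565);y=np.clip(y,75,405)
cv2.imwrite('pics/c12.png',np.hstack([cv2.resize(a[y-75:y+75,x-75:x+75],(400,400),interpolation=3),cv2.resize(b[y2-40:y2+60,x2-50:x2+50],(400,400),interpolation=3)]))
E
```

```text
time_s: 27.75
eef_pos: [0.5007, 0.3206, 0.1064]
orientation: [0.853, 0.468, 0.203, -0.112]
force: [-3.6, -2.8, 3.6]
grip_width: 0.0214
finger_force: 51.5
time_s: 28.25
eef_pos: [0.5009, 0.3208, 0.106]
orientation: [0.853, 0.468, 0.203, -0.112]
force: [-0.3, 0.2, 0.3]
grip_width: 0.046
finger_force: 0.3
time_s: 29.05
eef_pos: [0.4666, 0.2644, 0.2337]
orientation: [0.852, 0.468, 0.206, -0.111]
force: [0.6, -0.2, -0.2]
grip_width: 0.046
finger_force: 0.0
[[321.70859012 222.92723365]
 [321.76341294 233.43464256]] [[320.65695059 264.16940017]
 [320.22809281 281.56340476]]
```

View pics/c12.png

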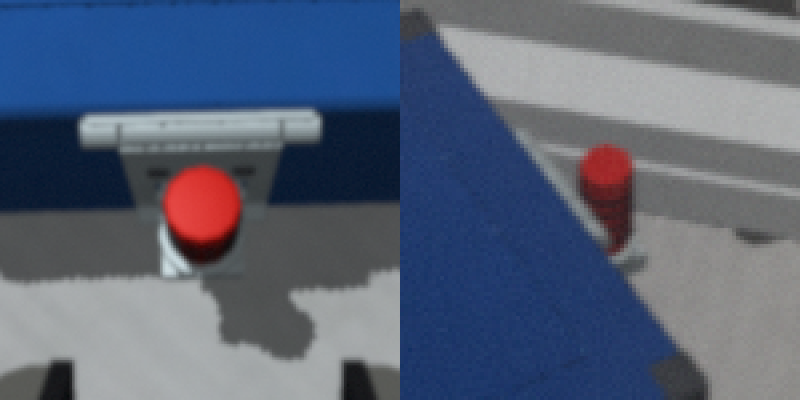

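The pin stands upright in the eye and the hasp is flat on the front. To confirm the collar is down, I'll touch the handle top gently with shut fingers (z should be 0.135).

Run:
```python
from h import *
r=rot(57.5); print(go(case(-101.3,1,200),r),go(case(-101.3,1,145),r))
```

```text
([37.5, -0.0, 53.0], [0.02, -26.91, -0.0]) ([12.6, -0.1, 102.1], [0.02, -26.91, -0.0])
```

```bash
python3 -m jog '[0,0,0,0,-6.5,0, 8,0,10,0,-13,0, 16,0,22,0,-20,0, 24,0,35,0,-26.9,0, 32,0,46,0,-26.9,0, 37.5,0,53,0,-26.9,0, 37.5,0,53,0,-26.9,0, 37.5,0,53,0,-26.9,0]' 0 10; python3 -m jog '[0,0,20,0,0,0, 0,0,40,0,0,0, 0,0,52,0,0,0, 0,0,58,0,0,0, 0,0,58,0,0,0]'; python3 -m jog '[0,0,2,0,0,0, 0,0,4,0,0,0, 0,0,5,0,0,0,0,0,5,0,0,0]'
```

```text
time_s: 29.95
eef_pos: [0.4954, 0.3123, 0.1987]
orientation: [0.877, 0.481, -0.001, -0.001]
force: [-0.3, 0.2, 0.9]
grip_width: 0.0004
finger_force: 0.0
time_s: 30.45
eef_pos: [0.4957, 0.3127, 0.1409]
orientation: [0.877, 0.481, -0.001, -0.0]
force: [0.5, -0.3, 0.2]
grip_width: 0.0008
finger_force: 0.0
time_s: 30.85
eef_pos: [0.4961, 0.3134, 0.1362]
orientation: [0.877, 0.481, -0.001, -0.0]
force: [-0.6, 0.9, 0.2]
grip_width: 0.0001
finger_force: 0.0
```

No contact yet at 0.136, so the pin is at most about 1 mm high. One more touch, then retreat.

```bash
python3 -m jog '[0,0,1,0,0,0, 0,0,2,0,0,0, 0,0,2,0,0,0]'; python3 -m jog '[0,0,-15,0,0,0, 0,0,-50,0,0,0, 0,0,-90,0,0,0, 0,0,-130,0,0,0, -40,0,-150,0,0,0, -40,0,-150,0,0,0, -40,0,-150,0,0,0]'
python3 - <<'E'
from pin import *
c=save('scene','s13.png'); a,b=cv2.imread('pics/s12.png'),cv2.imread('pics/s13.png')
print(blob(a,310,335,255,290)[0],blob(b,310,335,255,290)[0])
P=[case(-101,1,135),case(-101,1,92)]
s=state();w=save('wrist','w13.png');print(proj(w,P,T(w,s)),blob(cv2.imread('pics/w13.png'),230,420,100,300))
E
```

```text
time_s: 31.15
eef_pos: [0.4965, 0.3136, 0.1354]
orientation: [0.877, 0.481, -0.0, -0.0]
force: [-2.4, -1.8, 11.7]
grip_width: 0.0005
finger_force: 5.6
time_s: 31.85
eef_pos: [0.475, 0.2795, 0.2853]
orientation: [0.877, 0.481, 0.0, -0.0]
force: [-0.4, 0.4, 0.5]
grip_width: 0.0001
finger_force: 0.0
[321.36931818 268.64772727] [321.42702703 268.97837838]
[[324.04319387 169.31248849]
 [324.0227329  162.71690418]] (array([324.02184874, 167.90756303]), array([0.06174712, 0.99809183]), (np.float64(-14.005868306486828), np.float64(14.06419706083514)), 595)
```

Handle top is hard at z = 0.1354 (seated is 0.135) and upright, and the robot is clear of it. I'll hand in.

```bash
python3 -c "
from bench import *
print(job_done())"
```

```text
the job is handed in; nothing more can be done
None
```

The job is handed in: lid pressed to its hard stop, hasp home over the staple, and the pin upright in the eye with its collar down (handle top touched at 0.1354 m against 0.135 m), arm clear at about 32 s; the simulator gave no verdict, and the hasp angle was judged only by push contact and camera.

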